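Let one milk can out of the gravity rack

TASK

Two sloping can racks stand on the tea counter, one with short milk cans and one with tall soda cans, each with a spring-loaded rocking lever at its side. Press the short-can rack's paddle right down with the fingertips, so that the lever's other end lifts the gate and just one can rolls down into the pick-up tray, then let the paddle come fully up again so that the next can rolls to the gate. Do not touch or lift the cans, do not press the tall-can rack's lever, and leave everything else standing where it is.

Things in the scene. Friction and masses are not known exactly. Their poses are not given: they have to be found in the camera images.
- short_rack: fixed stainless chute, 76 mm wide, 290 mm long, holding three short cans on their sides in a row. Origin on the table under the first can; x level, uphill, away from the pick-up tray; y across; z up. The lane falls to -x at 0.14 rad, floor 28 mm up at the origin, side walls 25 mm. A can at the gate has its centre at x -2, z 61 mm; the others 66 mm apart uphill, the last one's top 112 mm up.
- short_tray (a point): centre of a can lying home in the short rack's open pick-up tray (the low end, with a 40 mm lip): x -82, z 50 mm of the rack. Axes as the rack's.
- short_lever (a joint): rocking lever of the short rack, rad: 0 at rest (paddle up, gate down), 0.9 pressed home on its stop (gate up). As the gate lifts, a hold-back roller drops between the first and second can: one stroke lets out one can. The first can is free from about 0.8 and rolls to the tray in about a second. A spring lifts the lever again; then the next can rolls to the gate.
- short_pivot (a point): middle of that lever's pivot axis, which runs across the lane (rack's y) 85 mm above the table. The gate is on its -x side, the paddle on its +x side.
- short_paddle (a point): centre of the top of the press paddle, a black ribbed rubber-faced plate 50 mm (along the lane) x 46 mm, 10 mm thick, outside the chute on its -y side, 64 mm from the lane's middle, 3 mm off the wall. At rest x 50, z 126 mm of the rack, sloping 0.45 rad up to +x; pressed home x 60, z 65 mm, sloping 0.45 rad down. It needs about 2 N at first, 3 to 5 N lower down, then meets a hard stop. Its axes at rest are the rack's.
- tall_rack: fixed stainless chute, 125 mm wide, 290 mm long, holding three tall cans on their sides in a row. Origin on the table under the first can; x level, uphill, away from the pick-up tray; y across; z up. The lane falls to -x at 0.14 rad, floor 28 mm up at the origin, side walls 25 mm. A can at the gate has its centre at x -2, z 61 mm; the others 66 mm apart uphill, the last one's top 112 mm up.
- tall_tray (a point): centre of a can lying home in the tall rack's open pick-up tray (the low end, with a 40 mm lip): x -82, z 50 mm of the rack. Axes as the rack's.
- tall_lever (a joint): rocking lever of the tall rack, rad: 0 at rest (paddle up, gate down), 0.9 pressed home on its stop (gate up). As the gate lifts, a hold-back roller drops between the first and second can: one stroke lets out one can. The first can is free from about 0.8 and rolls to the tray in about a second. A spring lifts the lever again; then the next can rolls to the gate.
- tall_pivot (a point): middle of that lever's pivot axis, which runs across the lane (rack's y) 85 mm above the table. The gate is on its -x side, the paddle on its +x side.
- tall_paddle (a point): centre of the top of the press paddle, a black ribbed rubber-faced plate 50 mm (along the lane) x 46 mm, 10 mm thick, outside the chute on its -y side, 88 mm from the lane's middle, 3 mm off the wall. At rest x 50, z 126 mm of the rack, sloping 0.45 rad up to +x; pressed home x 60, z 65 mm, sloping 0.45 rad down. It needs about 2 N at first, 3 to 5 N lower down, then meets a hard stop. Its axes at rest are the rack's.
- short_can1: short can of milk, 66 mm across and 66 mm long, 0.2 kg, paper label, lying across the short rack's lane: the first, waiting at the gate at the start. Origin at its centre, y along its axis; it turns as it rolls.
- short_can2: short can of milk, 66 mm across and 66 mm long, 0.2 kg, paper label, lying across the short rack's lane: the second. Origin at its centre, y along its axis; it turns as it rolls.
- short_can3: short can of milk, 66 mm across and 66 mm long, 0.2 kg, paper label, lying across the short rack's lane: the third, the highest. Origin at its centre, y along its axis; it turns as it rolls.
- tall_can1: tall can of soda, 66 mm across and 115 mm long, lying across the tall rack's lane: the first, at the gate. Origin at its centre, y along its axis.
- tall_can2: tall can of soda, 66 mm across and 115 mm long, lying across the tall rack's lane: the second. Origin at its centre, y along its axis.
- tall_can3: tall can of soda, 66 mm across and 115 mm long, lying across the tall rack's lane: the third. Origin at its centre, y along its axis.
- jigger: small steel measuring beaker, 42 mm wide, 55 mm high, standing beside the short rack just downhill of its paddle, about 80 mm from the lane's middle. Origin under its centre. Not part of the job.
- cup: clear plastic cup, 90 mm wide, 125 mm high, on the left. Not part of the job.
- shaker: clear plastic shaker, 88 mm wide, 180 mm high, behind the racks. Not part of the job.
- squeeze_bottle: white squeeze bottle, 58 mm wide, 185 mm high, behind the racks. Not part of the job.
- syrup_pump: square amber syrup bottle with a white pump, 75 mm wide, 221 mm high, behind the racks. Not part of the job.
- topping_bowl: steel bowl, 110 mm wide, 50 mm high, on the right. Not part of the job.
- bar_spoon: spoon, 200 mm long, lying on the left. Not part of the job.
There are look-alikes about, which are no part of the job. Leave any turquoise look-alike of the short_can3 alone.

How it is judged:
By the outcome, as a careful person would: the job done as asked, in the order asked, and still so for the second after the job is handed in, with the robot touching nothing.
It also fails if it takes over 38 s, if anything falls off the work surface, if the arm or the gripper's body presses on something with over 40 N, if the wrist force passes 120 N, or if a joint passes its speed limit or range.

ROBOT

A 6-joint arm with a two-finger parallel gripper is mounted at the origin on the work surface. World frame = base frame: x ahead of the robot, y to its left, z up, the work surface at z = 0. Lengths are in m, angles in degrees, forces in N, time in s.
With the tool pointing down it reaches from about 0.3 to 0.75 m from the base axis. Payload 8.5 kg.
Tool frame: the origin (TCP) lies on the centre line of the jaws, within the pads' length; the fingertips stand 19 mm ahead of it and the grasp point (between the pads) is the TCP (env.tcp_to_tips is the z of the fingertips in the tool frame, in m); z points along the fingers, y is the line along which they close (so a half turn about z gives the same grasp; the last joint's range is limited). The gripper opens to 85 mm and grips with 20 to 120 N. Pads are 22 mm wide; open, the fingers measure 114 mm over their backs; the gripper's body (76 mm by 85 mm) begins 54 mm behind the grasp point. The pads swing forward as they close: fully open they stand 13 mm farther back than shut.
Start: joints at [-84.414, 21.807, 74.336, -0, 83.858, -12.336], TCP at [0.169, -0.523, 0.25] pointing down, gripper open.
Joint ranges: [-178.18, 178.18], [-50.72, 133.34], [12.68, 142.11], [-81.47, 261.47], [9.98, 163.14], [-165.26, 165.26]. Speed limits (degrees/s): [136.94, 136.94, 180, 180, 180, 180].

INTERFACE

Orientations are given as a 3x3 rotation matrix whose columns are the frame's x, y, z axes.
In Python, from rig import env gives the robot as it stands.
- The arm moves only by the tool servo_tool, never from a script. Its argument "steps" is a list of rows, each an object of numbers: "tx", "ty", "tz": the shift along the world's x, y, z in cm; "yaw": the turn about the world's z in degrees; "claw": the finger opening in cm, from 0 to 8.54. In form: [{"tx": .., "ty": .., "tz": .., "yaw": .., "claw": ..}, ...]. A call has 1 to 20 rows; each row shifts and turns the commanded pose from where the row before left it; what a row does not reach is not made up. A row lasts 1/10 s, in which the tool goes at most 50 mm and 8.59 degrees, less where a joint would pass 70% of its speed; a pose out of reach is approached as far as the arm can. A call with a gripper value outside its range is refused whole. The fingers move at their own pace and stop on an object; "newtons" is the grip in N (left out, the last holds). Time passes only in rows, so rows that do not move let the fingers close. It gives the time, the measured TCP pose, the force, the opening and the grip force at its end, in the units of the state.
- env.observe(): the state, without advancing time (a new reading comes with each control period).
- env.get_image(name): name is "scene" or "top" or "wrist"; returns (picture, depth): 400x640x3 uint8, red, green, blue; 400x640 float32, m along the optical axis (not along the pixel's ray), 0 where there is no reading.
- env.camera_model(name): a dict with "fovy" (degrees; the focal length in pixels is half the picture's height over the tangent of half this angle, whatever the lens; pixels are square), "cx", "cy" (the principal point, pixels), "T" (4x4, takes a point from camera to world coordinates). Camera axes: x right, y down, z forward; pixel columns grow to the right and rows downward; lengths in m; the calibration is good to about 2 mm. A picture is of the moment at which its call begins: read the wrist's pose just before it. camera_model takes no time and is no camera call; for the wrist camera it gives the pose at the moment of the call.
- env.close_job(): hands the job in; it is judged then, once.
The state is a dict: "time_s": time; "q": joint angles; "qvel": joint speeds; "joint_efforts": joint torques, N m; "position": TCP position; "tool_rot": TCP orientation; "ft_force": force on the tool from outside, world axes, zero at the start; "wrist_torque": the same for the moment, N m; "grip_width": finger opening in m; "gripper_force": force on a finger pad.
Only numpy, scipy, OpenCV 4.12 (cv2) and the standard library are available. Lean on these libraries where they do the work, as an engineer would, in place of code of your own. Each camera call takes 0.05 s, during which the arm holds its last target. There are 200 camera calls.

## Working session

There is one attempt and no reset: what is moved stays moved. The work goes in short steps, Python scripts to look and compute and a tool call to move; the robot and the scene stay as the last step left them, time stands still between calls to the robot, and variables do not carry over. Pictures are saved under pics/ and viewed, at most 10 in all, crops included, and the job is handed in when it is done.

Besides the shell and the picture viewer there is one more tool, called after "Call:" by a JSON object that holds its "fn" and its "kwargs". servo_tool: Moves the arm, as the interface text tells. Its arguments: {"type":"object","properties":{"steps":{"type":"array"},"newtons":{"type":"number"}},"required":["steps"]}

```bash
ls; mkdir -p pics
cat > h.py <<'E'
import numpy as np, cv2
from rig import env
def grab(n):
    m=env.camera_model(n); im,d=env.get_image(n); np.savez('pics/'+n+'.npz',im=im,d=d,T=m['T'],p=[m['fovy'],m['cx'],m['cy']])
    cv2.imwrite('pics/%s.png'%n,im[:,:,::-1]); return im,d,m
def load(n):
    z=np.load('pics/'+n+'.npz'); return z['im'],z['d'],z['T'],z['p']
def pts(n):
    im,d,T,p=load(n); f=200/np.tan(np.radians(p[0]/2))
    v,u=np.mgrid[:400,:640]; P=np.stack([(u-p[1])/f*d,(v-p[2])/f*d,d],-1)
    return im,d,P@T[:3,:3].T+T[:3,3]
E
python3 - <<'E'
from h import *
for n in('scene','top'):
    im,d,m=grab(n); print(n,m, (d>0).mean())
print(env.observe())
E
```

```text
pics
scene {'fovy': 48.50599163946305, 'cx': 316.8192657623244, 'cy': 200.62332718201233, 'T': array([[-0.66829638,  0.63002546, -0.39553493,  1.09875223],
       [ 0.74388616,  0.56860223, -0.35117643,  0.45946339],
       [ 0.00365195, -0.5289229 , -0.84866203,  1.26299265],
       [ 0.        ,  0.        ,  0.        ,  1.        ]])} 0.99611328125
top {'fovy': 55.4035724382764, 'cx': 319.7009941552967, 'cy': 202.44395935391853, 'T': array([[-2.86702133e-02, -9.75331000e-01,  2.18877729e-01,
         2.72984153e-01],
       [-9.99588625e-01,  2.78049319e-02, -7.03318300e-03,
        -1.25892276e-02],
       [ 7.73801058e-04, -2.18989331e-01, -9.75726946e-01,
         1.52167860e+00],
       [ 0.00000000e+00,  0.00000000e+00,  0.00000000e+00,
         1.00000000e+00]])} 0.9961953125
{'time_s': 0.1, 'q': array([-8.44146820e+01,  2.18382328e+01,  7.43781005e+01,  5.18421691e-04,
        8.38568331e+01, -1.23372757e+01]), 'qvel': array([ 0.0311591 , -0.11355917, -0.01615961,  0.03722932,  0.08135909,
        0.00096927]), 'joint_efforts': array([ 3.79838690e-03, -4.49219263e+01, -2.31659746e+01, -2.18981572e-04,
        3.65721884e-03, -1.84817827e-05]), 'position': array([ 0.16921656, -0.52308799,  0.24977676]), 'tool_rot': array([[ 9.51473445e-01,  3.07730841e-01, -1.15333671e-04],
       [ 3.07730734e-01, -9.51472636e-01,  1.27180752e-03],
       [ 2.81637566e-04, -1.24558280e-03, -9.99999185e-01]]), 'ft_force': array([-0.61053351,  0.17333854,  0.42374415]), 'wrist_torque': array([-0.00857612,  0.00393215,  0.01552013]), 'gripper_force': 0.0, 'grip_width': 0.0854850533588632}
```

View pics/top.png

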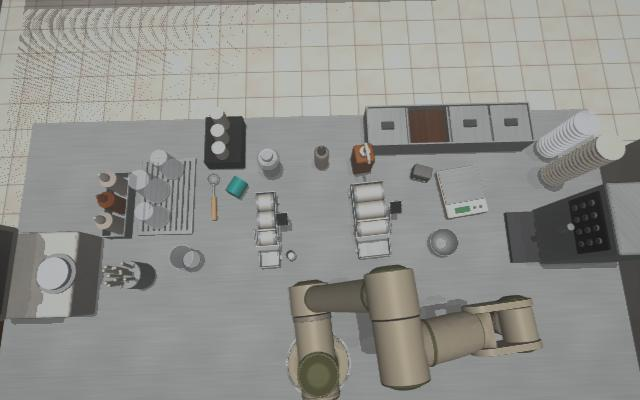

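View pics/scene.png

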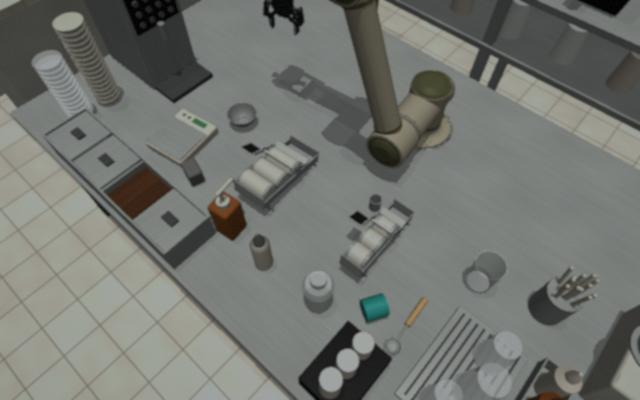

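The top view shows the short rack around px (267,230), with its black paddle at (282,219), the jigger at (291,255) and the tray at (270,259). The tall rack is at (370,220), with its paddle at (396,207). The scene view agrees: the short paddle is at (358,217) and the jigger at (375,202).

Run:
```python
from h import *
def boxes(n,r):
    im,d,W=pts(n); u0,u1,v0,v1=r
    m=np.zeros(d.shape,bool); m[v0:v1,u0:u1]=(im[v0:v1,u0:u1].max(-1)<50)
    k,l,s,c=cv2.connectedComponentsWithStats(m.astype(np.uint8))
    for i in range(1,k):
        if s[i,4]>15:
            q=W[(l==i)&(d>0)]; print(n,s[i],c[i],'med',np.median(q,0).round(4),'ext',np.percentile(q,5,0).round(3),np.percentile(q,95,0).round(3))
boxes('top',(250,300,185,270)); boxes('scene',(335,415,195,280))
# rack points: cans/rails above the table
for n,r in(('top',(245,305,180,272)),('scene',(330,420,190,285))):
    im,d,W=pts(n);u0,u1,v0,v1=r; q=W[v0:v1,u0:u1].reshape(-1,3); q=q[np.isfinite(q).all(1)]
    h=q[(q[:,2]>.03)&(q[:,2]<.2)]
    c=h[h[:,2]>.07]; 
    print(n,'hi',len(c),c.min(0).round(3),c.max(0).round(3))
    np.save('pics/p_%s.npy'%n,h)
im,_,_,_=load('top'); a=cv2.resize(im[180:275,240:310],None,fx=8,fy=6*8/6,interpolation=cv2.INTER_CUBIC)[:600]
cv2.imwrite('pics/c1.png',cv2.resize(im[180:275,240:310],(440,597),interpolation=cv2.INTER_CUBIC)[:,:,::-1])
```

```text
scene [351 212  16  11  96] [358.45833333 217.33333333] med [0.5307 0.1194 0.1289] ext [0.515 0.103 0.12 ] [0.546 0.135 0.137]
top hi 1277 [0.419 0.098 0.07 ] [0.644 0.23  0.139]
scene hi 1989 [0.42  0.096 0.07 ] [0.749 0.227 0.149]
```

View pics/c1.png

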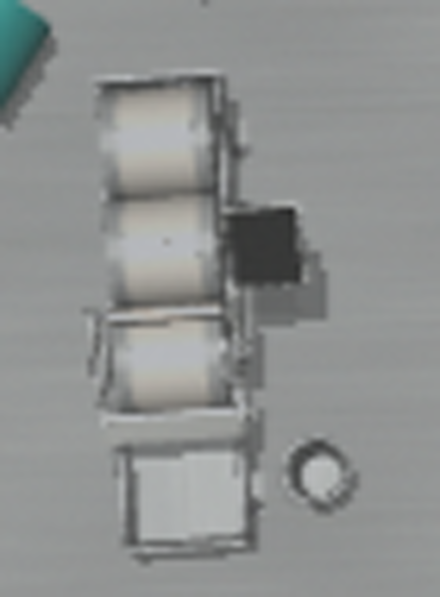

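The crop shows the three cans in the short rack, its paddle at crop (265,245), i.e. px (282,219), and the jigger at crop (322,475), downhill of the paddle. The rack is only slightly rotated.

Run:
```python
from h import *
for n,r in(('top',(250,300,185,270)),('scene',(335,415,195,280))):
    im,d,W=pts(n); u0,u1,v0,v1=r; I=im.astype(int)
    reg=np.zeros(d.shape,bool); reg[v0:v1,u0:u1]=1
    m=reg&(I.max(-1)<75)&(W[...,2]>.1)&(W[...,2]<.145)
    k,l,s,c=cv2.connectedComponentsWithStats(m.astype(np.uint8)); i=1+s[1:,4].argmax()
    q=W[l==i]; print(n,'paddle',s[i],np.median(q,0).round(4),q.min(0).round(3),q.max(0).round(3))
    A=np.c_[q[:,:2]-q[:,:2].mean(0),np.ones(len(q))]; g=np.linalg.lstsq(A,q[:,2],rcond=None)[0]
    print(' slope',g.round(3),'dir deg',np.degrees(np.arctan2(g[1],g[0])), cv2.minAreaRect(q[:,:2].astype(np.float32)*1000))
    m=reg&(I[...,0]-I[...,2]>18)&(W[...,2]>.06)&(W[...,2]<.13)
    k,l,s,c=cv2.connectedComponentsWithStats(m.astype(np.uint8))
    q=W[m]; print(' cans',[ (s[j,4],np.median(W[l==j],0).round(3)) for j in range(1,k) if s[j,4]>20]); print(cv2.fitLine(q[:,:2].astype(np.float32),cv2.DIST_HUBER,0,.01,.01).ravel())
    m=reg&(W[...,2]>.03)&(W[...,2]<.075)&(W[...,1]<.125)&(W[...,0]<.49); q=W[m]; print(' jigger',len(q),q.min(0).round(3),q.max(0).round(3),np.median(q,0).round(3))
```

```text
top paddle [276 213  12  12 122] [0.5278 0.12   0.1267] [0.509 0.101 0.112] [0.549 0.142 0.139]
 slope [ 0.455 -0.     0.127] dir deg -0.053164528021093074 ((527.2828369140625, 121.50253295898438), (40.2126350402832, 40.54050064086914), 6.343848705291748)
 cans []Traceback (most recent call last):
  File "<stdin>", line 12, in <module>
cv2.error: OpenCV(4.12.0) /io/opencv/modules/imgproc/src/linefit.cpp:50: error: (-215:Assertion failed) count > 0 in function 'fitLine2D_wods'
```

Call:
{"fn": "servo_tool", "kwargs": {"steps": [{"tx": 1, "ty": 1.7, "claw": 0}, {"tx": 2, "ty": 3.5, "yaw": -0.7, "claw": 0}, {"tx": 2, "ty": 3.5, "yaw": -0.7, "claw": 0}, {"tx": 2, "ty": 3.5, "yaw": -0.7, "claw": 0}, {"tx": 2, "ty": 3.5, "yaw": -0.7, "claw": 0}, {"tx": 2, "ty": 3.5, "yaw": -0.7, "claw": 0}, {"tx": 2, "ty": 3.5, "yaw": -0.7, "claw": 0}, {"tx": 2, "ty": 3.5, "yaw": -0.7, "claw": 0}, {"tx": 2, "ty": 3.5, "yaw": -0.7, "claw": 0}, {"tx": 2, "ty": 3.5, "yaw": -0.7, "claw": 0}, {"tx": 2, "ty": 3.5, "yaw": -0.7, "claw": 0}, {"tx": 2, "ty": 3.5, "yaw": -0.7, "claw": 0}, {"tx": 2, "ty": 3.5, "yaw": -0.7, "claw": 0}, {"tx": 2, "ty": 3.5, "yaw": -0.7, "claw": 0}, {"tx": 2, "ty": 3.5, "yaw": -0.7, "claw": 0}, {"tx": 2, "ty": 3.5, "yaw": -0.7, "claw": 0}, {"tx": 2, "ty": 3.5, "yaw": -0.7, "claw": 0}, {"tx": 2, "ty": 3.5, "yaw": -0.7, "claw": 0}, {"tx": 0.8, "ty": 1.7, "yaw": -0.7, "claw": 0}, {"claw": 0}]}}

```text
invalid input at $.steps[0]: expected keys tx, ty, tz, yaw, claw
```

Call:
{"fn": "servo_tool", "kwargs": {"steps": [{"tx": 1, "ty": 1.7, "tz": 0, "yaw": 0, "claw": 0}, {"tx": 2, "ty": 3.5, "tz": 0, "yaw": -0.7, "claw": 0}, {"tx": 2, "ty": 3.5, "tz": 0, "yaw": -0.7, "claw": 0}, {"tx": 2, "ty": 3.5, "tz": 0, "yaw": -0.7, "claw": 0}, {"tx": 2, "ty": 3.5, "tz": 0, "yaw": -0.7, "claw": 0}, {"tx": 2, "ty": 3.5, "tz": 0, "yaw": -0.7, "claw": 0}, {"tx": 2, "ty": 3.5, "tz": 0, "yaw": -0.7, "claw": 0}, {"tx": 2, "ty": 3.5, "tz": 0, "yaw": -0.7, "claw": 0}, {"tx": 2, "ty": 3.5, "tz": 0, "yaw": -0.7, "claw": 0}, {"tx": 2, "ty": 3.5, "tz": 0, "yaw": -0.7, "claw": 0}, {"tx": 2, "ty": 3.5, "tz": 0, "yaw": -0.7, "claw": 0}, {"tx": 2, "ty": 3.5, "tz": 0, "yaw": -0.7, "claw": 0}, {"tx": 2, "ty": 3.5, "tz": 0, "yaw": -0.7, "claw": 0}, {"tx": 2, "ty": 3.5, "tz": 0, "yaw": -0.7, "claw": 0}, {"tx": 2, "ty": 3.5, "tz": 0, "yaw": -0.7, "claw": 0}, {"tx": 2, "ty": 3.5, "tz": 0, "yaw": -0.7, "claw": 0}, {"tx": 2, "ty": 3.5, "tz": 0, "yaw": -0.7, "claw": 0}, {"tx": 2, "ty": 3.5, "tz": 0, "yaw": -0.7, "claw": 0}, {"tx": 1.8, "ty": 3.2, "tz": 0, "yaw": -0.7, "claw": 0}, {"tx": 0, "ty": 0, "tz": 0, "yaw": 0, "claw": 0}]}}

```text
time_s: 2.1
position: [0.5382, 0.1238, 0.2494]
tool_rot: [[0.995, 0.096, -0.001], [0.096, -0.995, 0.001], [-0.001, -0.001, -1.0]]
ft_force: [-0.3, -0.6, -0.9]
grip_width: 0.0001
gripper_force: 0.0
```

Run:
```python
from h import *
print(env.tcp_to_tips)
im,d,m=grab('wrist'); print(m['fovy'],m['T'].round(3).tolist())
im,d,W=pts('wrist')
z=W[...,2]; mk=(im.max(-1)<75)&(z>.1)&(z<.15)
k,l,s,c=cv2.connectedComponentsWithStats(mk.astype(np.uint8))
for i in range(1,k):
    if s[i,4]>100:
        q=W[l==i]; print(s[i],c[i].round(),np.median(q,0).round(4),q.min(0).round(3),q.max(0).round(3),cv2.minAreaRect(q[:,:2].astype(np.float32)*1000))
```

```text
0.019
63.89316451269134 [[0.097, -0.957, -0.275, 0.608], [-0.995, -0.094, -0.026, 0.129], [-0.001, 0.276, -0.961, 0.373], [0.0, 0.0, 0.0, 1.0]]
[ 297  187   54   45 2208] [322. 209.] [0.5309 0.1194 0.1287] [0.503 0.098 0.109] [0.55  0.141 0.139] ((526.7366943359375, 118.87065124511719), (45.45180130004883, 41.36042785644531), 3.0613420009613037)
[612 235  19  24 193] [621. 245.] [ 0.5157 -0.1549  0.1043] [ 0.5   -0.157  0.1  ] [ 0.524 -0.153  0.113] ((512.42431640625, -154.8778839111328), (23.929731369018555, 3.2335007190704346), 5.554356575012207)
```

View pics/wrist.png

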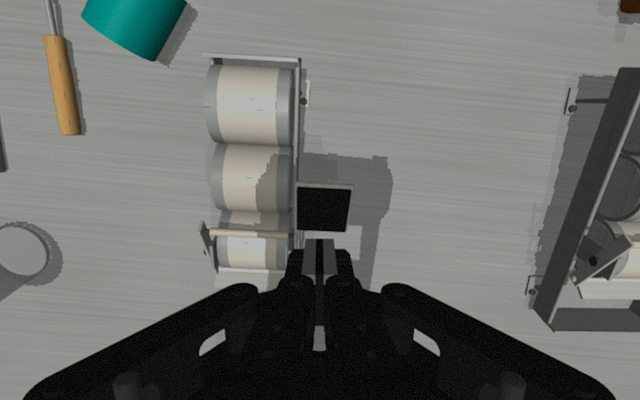

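The wrist view shows the short paddle at px (297–352, 187–232), centred at about world (0.527, 0.119, 0.127). The fingertips are shut just uphill of it, and the turquoise look-alike is well away.

Call:
{"fn": "servo_tool", "kwargs": {"steps": [{"tx": 0, "ty": -0.3, "tz": -1.5, "yaw": 0, "claw": 0}, {"tx": 0, "ty": -0.3, "tz": -2.5, "yaw": 0, "claw": 0}, {"tx": 0, "ty": 0, "tz": -2.5, "yaw": 0, "claw": 0}, {"tx": 0, "ty": 0, "tz": -1.5, "yaw": 0, "claw": 0}, {"tx": 0, "ty": 0, "tz": -0.8, "yaw": 0, "claw": 0}, {"tx": 0, "ty": 0, "tz": -0.8, "yaw": 0, "claw": 0}, {"tx": 0, "ty": 0, "tz": -0.8, "yaw": 0, "claw": 0}, {"tx": 0, "ty": 0, "tz": -0.8, "yaw": 0, "claw": 0}]}}

```text
time_s: 2.95
position: [0.5378, 0.1145, 0.1386]
tool_rot: [[0.996, 0.093, 0.002], [0.093, -0.996, -0.0], [0.002, 0.0, -1.0]]
ft_force: [0.1, 0.2, 4.0]
grip_width: 0.0005
gripper_force: 1.3
```

Call:
{"fn": "servo_tool", "kwargs": {"steps": [{"tx": 0, "ty": 0, "tz": -0.8, "yaw": 0, "claw": 0}, {"tx": 0, "ty": 0, "tz": -0.8, "yaw": 0, "claw": 0}, {"tx": 0, "ty": 0, "tz": -0.8, "yaw": 0, "claw": 0}, {"tx": 0, "ty": 0, "tz": -0.8, "yaw": 0, "claw": 0}, {"tx": 0, "ty": 0, "tz": -0.6, "yaw": 0, "claw": 0}, {"tx": 0, "ty": 0, "tz": 0, "yaw": 0, "claw": 0}]}}

```text
time_s: 3.55
position: [0.5369, 0.1147, 0.0994]
tool_rot: [[0.996, 0.093, -0.002], [0.093, -0.996, 0.0], [-0.002, -0.0, -1.0]]
ft_force: [1.3, 0.5, 1.0]
grip_width: -0.0003
gripper_force: 0.8
```

Call:
{"fn": "servo_tool", "kwargs": {"steps": [{"tx": 0, "ty": 0, "tz": -0.3, "yaw": 0, "claw": 0}, {"tx": 0, "ty": 0, "tz": -0.3, "yaw": 0, "claw": 0}, {"tx": 0, "ty": 0, "tz": 0, "yaw": 0, "claw": 0}]}}

```text
time_s: 3.85
position: [0.5365, 0.1147, 0.0939]
tool_rot: [[0.996, 0.093, -0.002], [0.093, -0.996, -0.0], [-0.002, -0.0, -1.0]]
ft_force: [0.2, -0.2, 4.2]
grip_width: 0.0001
gripper_force: 1.8
```

Call:
{"fn": "servo_tool", "kwargs": {"steps": [{"tx": 0, "ty": 0, "tz": -0.3, "yaw": 0, "claw": 0}, {"tx": 0, "ty": 0, "tz": 0, "yaw": 0, "claw": 0}]}}

```text
time_s: 4.05
position: [0.5369, 0.1148, 0.0911]
tool_rot: [[0.996, 0.093, -0.001], [0.093, -0.996, 0.0], [-0.001, -0.0, -1.0]]
ft_force: [-0.7, 0.2, 4.3]
grip_width: -0.0001
gripper_force: 1.9
```

Call:
{"fn": "servo_tool", "kwargs": {"steps": [{"tx": 0, "ty": 0, "tz": -0.2, "yaw": 0, "claw": 0}, {"tx": 0, "ty": 0, "tz": -0.1, "yaw": 0, "claw": 0}, {"tx": 0, "ty": 0, "tz": 0, "yaw": 0, "claw": 0}]}}

```text
time_s: 4.35
position: [0.5371, 0.1148, 0.0883]
tool_rot: [[0.996, 0.093, -0.0], [0.093, -0.996, 0.0], [-0.0, -0.0, -1.0]]
ft_force: [0.4, -0.2, 4.0]
grip_width: 0.0002
gripper_force: 1.9
```

Call:
{"fn": "servo_tool", "kwargs": {"steps": [{"tx": 0, "ty": 0, "tz": -0.2, "yaw": 0, "claw": 0}, {"tx": 0, "ty": 0, "tz": -0.1, "yaw": 0, "claw": 0}, {"tx": 0, "ty": 0, "tz": 0, "yaw": 0, "claw": 0}]}}

```text
time_s: 4.65
position: [0.5382, 0.1148, 0.087]
tool_rot: [[0.996, 0.093, 0.003], [0.093, -0.996, 0.0], [0.003, 0.0, -1.0]]
ft_force: [-1.3, 0.4, 15.1]
grip_width: 0.0
gripper_force: 6.9
```

On the stop (15 N, and the tip no longer follows). I'll hold there while the can rolls, then look.

Call:
{"fn": "servo_tool", "kwargs": {"steps": [{"tx": 0, "ty": 0, "tz": 0, "yaw": 0, "claw": 0}, {"tx": 0, "ty": 0, "tz": 0, "yaw": 0, "claw": 0}, {"tx": 0, "ty": 0, "tz": 0, "yaw": 0, "claw": 0}, {"tx": 0, "ty": 0, "tz": 0, "yaw": 0, "claw": 0}, {"tx": 0, "ty": 0, "tz": 0, "yaw": 0, "claw": 0}, {"tx": 0, "ty": 0, "tz": 0, "yaw": 0, "claw": 0}, {"tx": 0, "ty": 0, "tz": 0, "yaw": 0, "claw": 0}, {"tx": 0, "ty": 0, "tz": 0, "yaw": 0, "claw": 0}, {"tx": 0, "ty": 0, "tz": 0, "yaw": 0, "claw": 0}, {"tx": 0, "ty": 0, "tz": 0, "yaw": 0, "claw": 0}, {"tx": 0, "ty": 0, "tz": 0, "yaw": 0, "claw": 0}, {"tx": 0, "ty": 0, "tz": 0, "yaw": 0, "claw": 0}]}}

```text
time_s: 5.85
position: [0.5382, 0.1148, 0.087]
tool_rot: [[0.996, 0.093, 0.003], [0.093, -0.996, 0.0], [0.003, 0.0, -1.0]]
ft_force: [-2.1, 0.1, 15.7]
grip_width: -0.0002
gripper_force: 6.9
```

Run:
```python
from h import *
a=grab('scene')[0][180:290,320:440]; b=grab('top')[0][170:280,235:315]
print(env.observe()['ft_force'])
cv2.imwrite('pics/c2.png',np.hstack([cv2.resize(x,None,fx=4,fy=4,interpolation=cv2.INTER_CUBIC) for x in(a,b)])[:,:,::-1])
```

```text
[-0.8501545   0.28153492 15.88052835]
```

View pics/c2.png

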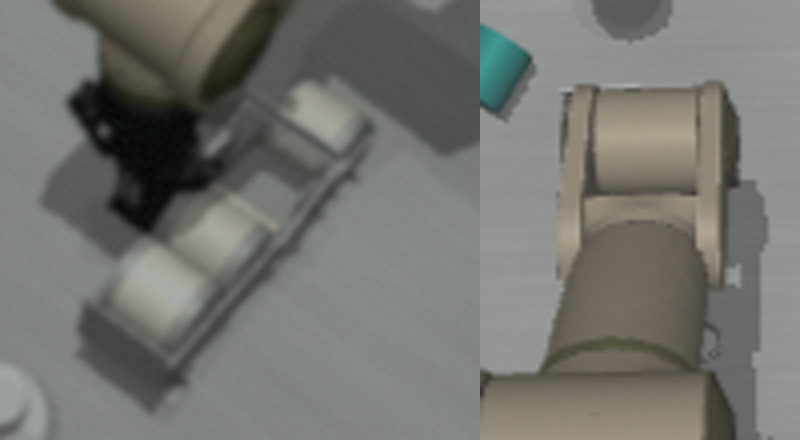

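In the scene crop the first can is in the tray at crop (325,115). The other two are held back at (215,235) and (160,295), and the first place is empty. I'll raise smoothly now.

Call:
{"fn": "servo_tool", "kwargs": {"steps": [{"tx": 0, "ty": 0, "tz": 0.6, "yaw": 0, "claw": 0}, {"tx": 0, "ty": 0, "tz": 0.9, "yaw": 0, "claw": 0}, {"tx": 0, "ty": 0, "tz": 1, "yaw": 0, "claw": 0}, {"tx": 0, "ty": 0, "tz": 1, "yaw": 0, "claw": 0}, {"tx": 0, "ty": 0, "tz": 1, "yaw": 0, "claw": 0}, {"tx": 0, "ty": 0, "tz": 1, "yaw": 0, "claw": 0}, {"tx": 0, "ty": 0, "tz": 1, "yaw": 0, "claw": 0}, {"tx": 0, "ty": 0, "tz": 1, "yaw": 0, "claw": 0}, {"tx": 0, "ty": 0, "tz": 1.5, "yaw": 0, "claw": 0}, {"tx": 0, "ty": 0, "tz": 2.5, "yaw": 0, "claw": 0}, {"tx": 0, "ty": 0, "tz": 2.5, "yaw": 0, "claw": 0}, {"tx": 0, "ty": 0, "tz": 2, "yaw": 0, "claw": 0}, {"tx": 0, "ty": -1.5, "tz": 1, "yaw": 0, "claw": 0}, {"tx": 0, "ty": -3, "tz": 0, "yaw": 0, "claw": 0}, {"tx": 0, "ty": -4, "tz": 0, "yaw": 0, "claw": 0}, {"tx": 0, "ty": -4, "tz": 0, "yaw": 0, "claw": 0}, {"tx": 0, "ty": -3, "tz": 0, "yaw": 0, "claw": 0}, {"tx": 0, "ty": -1.5, "tz": 0, "yaw": 0, "claw": 0}, {"tx": 0, "ty": 0, "tz": 0, "yaw": 0, "claw": 0}, {"tx": 0, "ty": 0, "tz": 0, "yaw": 0, "claw": 0}]}}

```text
time_s: 7.95
position: [0.5371, -0.0548, 0.2552]
tool_rot: [[0.996, 0.093, -0.0], [0.093, -0.996, 0.001], [-0.0, -0.001, -1.0]]
ft_force: [0.9, 0.9, 0.4]
grip_width: 0.0001
gripper_force: 0.0
```

Run:
```python
from h import *
a=grab('scene')[0][180:290,320:440]; b=grab('top')[0][170:280,235:315]
cv2.imwrite('pics/c3.png',np.hstack([cv2.resize(x,None,fx=4,fy=4,interpolation=cv2.INTER_CUBIC) for x in(a,b)])[:,:,::-1])
im,d,W=pts('scene'); z=W[205:230,340:375]; m=(im[205:230,340:375].max(-1)<60)&(z[...,2]>.03)&(z[...,2]<.16); q=z[m]
print(len(q),np.median(q,0),q.min(0),q.max(0))
```

```text
114 [0.52933924 0.11857213 0.12738458] [0.41990569 0.08895807 0.03001188] [0.55050238 0.13982112 0.14287521]
```

View pics/c3.png

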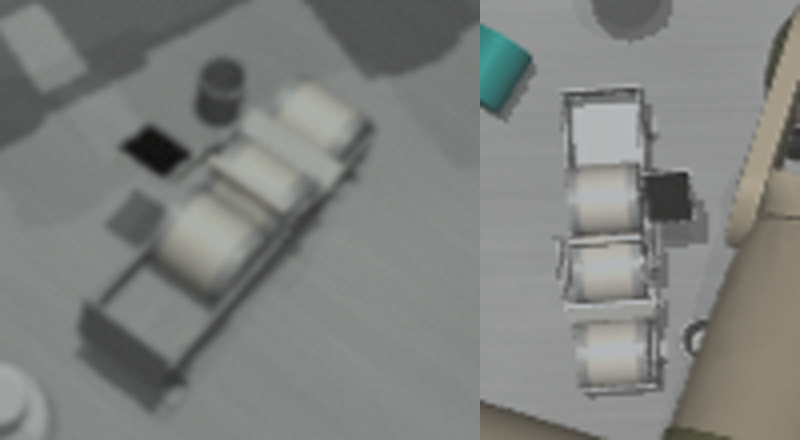

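The first can lies in the tray and the next two have rolled down to the gate. The paddle is fully up again (z 127 mm, as at rest), the jigger is standing, and the arm is clear.

```bash
python3 -c "
from rig import env
print(env.close_job())"
```

```text
the job is handed in; nothing more can be done
None
```

The job is handed in: one pressed stroke of the short rack's paddle let one milk can into the tray, the paddle came fully up, the next can rolled to the gate, and the arm touched nothing but that paddle.

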